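# Hold the parts basket over the ultrasonic cleaner for rinsing

## Robot

A 7-joint arm with a two-finger parallel gripper is mounted at the origin on a cart in front of the work surface, level with it; the furniture and walls round the work are solid. World frame = base frame: x ahead of the robot, y to its left, z up, the work surface at z = 0. Lengths are in mm, angles in degrees, forces in N, time in s.
With the tool pointing down it reaches from about 425 to 925 mm from the base axis. Payload 6.8 kg.
Tool frame: the origin (TCP) lies midway between the tips of the shut fingers; the grasp point (between the pads) lies 19 mm behind it (manip.grip_depth is the distance from the TCP to the grasp point, in mm); z points along the fingers, y is the line along which they close (so a half turn about z gives the same grasp; the last joint's range is limited). The gripper opens to 85 mm and grips with 20 to 120 N. Pads are 22 mm wide; open, the fingers measure 114 mm over their backs; the gripper's body (76 mm by 85 mm) begins 54 mm behind the grasp point. The pads swing forward as they close: fully open they stand 13 mm farther back than shut.
Start: joints at [66.457, 27.33, 1.283, 89.118, -0.659, 63.558, -4.761], TCP at [201.29, -644.306, 231.308] pointing down, gripper open.
Joint ranges: [-169.35, 169.35], [-19.33, 120.38], [-80.79, 83.38], [13.8, 139.57], [-78.32, 258.32], [9.67, 109.79], [-169.56, 169.56]. Speed limits (degrees/s): [136.94, 136.94, 180, 180, 180, 180, 180].

## Interface

Orientations are given as a 3x3 rotation matrix whose columns are the frame's x, y, z axes.
In Python, from cell import manip, imaging gives the robot as it stands. The module is installed in compiled form; this text tells all that it offers.
- The arm moves only by the tool jog_arm, never from a script. Its argument "commands" is a list of rows, each a list of 3 entries, a list of its own where there are three numbers: the gripper command: -1 is shut, 1 is fully open, values between are in proportion, then the shift along the world's x, y, z in cm, then the turn, a rotation vector about the world's x, y, z in rad. A call has 1 to 5 rows; each row is the pose to reach, as a shift and turn from the pose commanded when the call began; what a row does not reach only later rows make up. A row lasts 1/8 s, in which the tool goes at most 62.5 mm and 10.7 degrees, less where a joint would pass 70% of its speed; a pose out of reach is approached as far as the arm can. A call with a gripper value outside its range is refused whole. The fingers move at their own pace and stop on an object; the grip force is fixed at half the most. Time passes only in rows, so rows that repeat a pose let the fingers close. It gives the time, the measured TCP pose, the force, the opening and the grip force at its end, in the units of the state.
- manip.observe(): the state, without advancing time (a new reading comes with each control period).
- imaging.capture(name): name is "side" or "top"; returns (picture, depth): 480x640x3 uint8, red, green, blue; 480x640 float32, mm along the optical axis (not along the pixel's ray), 0 where there is no reading.
- imaging.camera_model(name): a dict with "vfov" (degrees; the focal length in pixels is half the picture's height over the tangent of half this angle, whatever the lens; pixels are square), "cx", "cy" (the principal point, pixels), "extrinsics" (4x4, takes a point from camera to world coordinates). Camera axes: x right, y up, looking along -z (the intrinsics and any distortion apply to the point x, -y, -z); pixel columns grow to the right and rows downward; lengths in mm; the calibration is good to about 2 mm. A picture is of the moment at which its call begins. camera_model takes no time and is no camera call.
- manip.close_job(): hands the job in; it is judged then, once.
Trained networks look in the newest picture that a camera, given by its name, has taken for a name from the list of things; names that differ only in an ending like _2 or _b are one class to them, and where a whole thing is asked for, a point or a joint stands for the part that bears it (a point fixed in the world has none). Each returns a list of dicts, best first, with "confidence" (0 to 1); they miss things now and then, are a little off and sometimes report something else, mostly with a low value. They report only what shows in the picture. A call takes as long as a camera call.
- imaging.recognise(name, camera): "bbox" ([left, top, width, height] in pixels, round what is visible of it).
The state is a dict: "time_s": time; "joints": joint angles; "joint_velocities": joint speeds; "joint_efforts": joint torques, N m; "eef_pos": TCP position; "tool_rot": TCP orientation; "force": force on the tool from outside, world axes, zero at the start; "ft_torque": the same for the moment, N m; "gripper_width": opening from 0.0 (shut) to 1.0 (fully open); "grasp_force": force on a finger pad.
Only numpy, scipy, OpenCV 4.12 (cv2) and the standard library are available. Lean on these libraries where they do the work, as an engineer would, in place of code of your own. Each camera call takes 0.05 s, during which the arm holds its last target. There are 200 camera calls.

## Task

Lift the grey lid off the ultrasonic cleaner by its knob and lay it aside flat on the desk, knob up. Then take the wire basket of spray tips by its blue handle, lift it higher than all the bottles to carry it over them without disturbing anything, and stop with it level and still about 2 cm above the rim of the open tank, centred over the opening and square with it, never touching the cleaner. Finish while still holding it there, tips inside: I will rinse the tips with the spray bottle, so every drip must fall into the tank.

Things in the scene. Friction and masses are not known exactly. Their poses are not given: they have to be found in the camera images.
- tank_mouth (a point): centre of the tank opening of the white ultrasonic cleaner (fixed to the desk, 106 x 164 x 110 mm in x, y, z), level with the top of its steel rim, 110 mm above the desk. The opening is 78 x 132 mm (x, y), the tank 66 mm deep. Axes: z up, y along the long side, -x out of the front with the black control panel
- cleaner: the same white ultrasonic cleaner; origin at the centre of its underside, axes as for tank_mouth. It and the basket stand left and right of the bottles, either way round. The far half of the flat green cutting mat, between the robot and the bottles (round x = 0.42, y = 0), is always free and has room for the lid lying with its long side along y
- lid_knob (a point): centre of the upright black knob (24 mm across; its top 14 mm above the point) in the middle of the loose grey lid. The lid plate's top is 17 mm below the point; a 36 mm collar round the knob's foot rises 3 mm from the plate. The point is 28 mm above the lid's lower edge, so 28 mm above the desk when the lid lies there. Axes as for lid
- lid: the loose lid: plate 96 x 150 mm (x, y), 5 mm thick, about 0.12 kg; a lip under it drops 6 mm into the tank opening with 4 mm of play all round. Origin in the middle, level with the lip's lower edge; z up through the knob, y along the long side
- basket_grip (a point): centre of the blue sleeve on the wire basket's rigid handle: 56 mm long (y), 12 mm wide (x), 14 mm high, level, lengthwise over the basket's middle, 86 mm above its underside. Axes: z up, y along the sleeve and the basket's long side; either end may point forward
- basket_base (a point): centre of the underside of the wire basket (86 mm straight below basket_grip); axes the same
- basket: the wire basket, 58 x 112 mm (x, y), walls 45 mm high, handle to 93 mm, 0.13 to 0.24 kg, loose on the desk; origin at the centre of its underside
- tips_mid (a point): middle of the black strip with four spray tips that lies loose in the basket, 20 x 66 x 36 mm (x, y, z)
- spray: bystander, loose: white spray bottle, 48 x 47 x 151 mm; origin at the centre of its underside, z up
- orange_paint: bystander, loose: orange paint bottle with a pointed cap, 37 x 38 x 121 mm; origin at the centre of its underside, z up
- red_paint: bystander, loose: red paint bottle with a pointed white cap, 37 x 38 x 121 mm; origin at the centre of its underside, z up
- blue_paint: bystander, loose: blue paint bottle with a pointed cap, 34 x 35 x 113 mm; origin at the centre of its underside, z up
- tape: bystander, loose: roll of blue masking tape lying flat, 100 x 103 x 18 mm; origin at the centre of its underside, z up

How it is judged:
By the outcome, as a careful person would: the job done as asked, in the order asked, and still so for the second after the job is handed in, while the arm keeps its last pose, push and grip.
It also fails if it takes over 58 s, if anything falls off the work surface, if the arm or the gripper's body presses on something with over 40 N, if the wrist force passes 120 N, or if a joint passes its speed limit or range.

## Working session

There is one attempt and no reset: what is moved stays moved. The work goes in short steps, Python scripts to look and compute and a tool call to move; the robot and the scene stay as the last step left them, time stands still between calls to the robot, and variables do not carry over. Pictures are saved under pics/ and viewed, at most 10 in all, crops included, and the job is handed in when it is done.

Besides the shell and the picture viewer there is one more tool, called after ">>>" by a JSON object that holds its "op" and its "data". jog_arm: Moves the arm, as the interface text tells. Its arguments: {"type":"object","properties":{"commands":{"type":"array","items":{"type":"array"}}},"required":["commands"]}

```bash
mkdir -p pics; cat > h.py <<'E'
import numpy as np, cv2
from cell import manip, imaging
def cap(n):
    p,d=imaging.capture(n); m=imaging.camera_model(n); return p,d,m
def cloud(d,m):
    f=240/np.tan(np.radians(m["vfov"])/2)
    v,u=np.mgrid[0:480,0:640].astype(float)
    X=np.stack([(u-m["cx"])/f*d,-(v-m["cy"])/f*d,-d],-1)
    E=np.array(m["extrinsics"]); W=X@E[:3,:3].T+E[:3,3]; W[d<=0]=np.nan
    return W
E
python3 - <<'E'
from h import *
for n in("top","side"):
    p,d,m=cap(n); cv2.imwrite(f"pics/{n}0.png",p[:,:,::-1]); print({k:(np.round(v,3).tolist()) if not isinstance(v,str) else v for k,v in m.items()})
    W=cloud(d,m); np.save(n+"0.npy",W)
    for k in("cleaner","lid_knob","basket_grip","basket","spray","orange_paint","red_paint","blue_paint","tape"):
        r=imaging.recognise(k,n)
        if r:
            b=r[0]["bbox"]; u,v=int(b[0]+b[2]/2),int(b[1]+b[3]/2)
            print(n,k,np.round(b),round(r[0]["confidence"],2),W[min(v,479),min(u,639)].round())
E
```

```text
{'vfov': 56.693, 'cx': 313.569, 'cy': 231.763, 'extrinsics': [[0.022, 0.992, -0.125, 382.493], [-1.0, 0.022, -0.003, 32.777], [0.0, 0.125, 0.992, 935.56], [0.0, 0.0, 0.0, 1.0]]}
top cleaner [372. 161. 103.  84.] 0.78 [ 543. -166.  120.]
top lid_knob [385. 163.  89.  73.] 0.95 [ 546. -173.  144.]
top basket_grip [201. 178.  62.  39.] 0.78 [565. 206.  30.]
top basket [201. 178.  62.  40.] 0.74 [564. 207.  25.]
top spray [310. 134.  27.  35.] 0.69 [643.  20. 107.]
top orange_paint [307. 171.  15.  26.] 0.64 [584.  36.  83.]
top red_paint [334. 194.  22.  23.] 0.94 [540. -24.  99.]
top blue_paint [340. 166.  12.  26.] 0.59 [597. -26.  82.]
top tape [175. 285.  51.  55.] 0.75 [327. 267.  -1.]
{'vfov': 54.669, 'cx': 319.957, 'cy': 236.19, 'extrinsics': [[-0.996, 0.058, -0.069, 427.794], [-0.087, -0.399, 0.913, 999.039], [0.025, 0.915, 0.403, 533.595], [0.0, 0.0, 0.0, 1.0]]}
side cleaner [278. 200.  62.  53.] 0.8 [542. -92.  79.]
side lid_knob [282. 189.  49.  27.] 0.77 [ 556. -165.  117.]
side basket_grip [267. 268.  36.  67.] 0.68 [548. 262.  72.]
side basket [264. 271.  40.  61.] 0.62 [548. 262.  72.]
side spray [246. 214.  21.  62.] 0.64 [648.  43.  80.]
side orange_paint [269. 232.  20.  48.] 0.88 [593.  50.  62.]
side red_paint [297. 223.  16.  47.] 0.6 [543. -10.  60.]
side blue_paint [272. 222.  13.  12.] 0.66 [608. -25. 100.]
```

View images.

```bash
python3 - <<'E'
from h import *
a=cv2.imread("pics/top0.png")[110:350,150:500]; b=cv2.imread("pics/side0.png")[150:360,200:400]
cv2.imwrite("pics/t1.png",cv2.resize(a,(0,0),fx=2.2,fy=2.2,interpolation=2)); 
W=np.load("top0.npy")
def rect(mask,name):
    P=W[mask][:,:2].astype(np.float32); r=cv2.minAreaRect(P); print(name,len(P),np.round(r[0],1),np.round(r[1],1),round(r[2],2),np.median(W[mask][:,2]).round(1))
z=W[:,:,2];x=W[:,:,0];y=W[:,:,1]
rt=(y<-70)&(x>440)&(x<680)&(y>-300)
rect(rt&(z>112)&(z<125),"lidplate"); rect(rt&(z>138),"knob"); rect(rt&(z>90)&(z<112),"clean")
lt=(y>110)&(x>440)&(x<680)&(y<330)
rect(lt&(z>75)&(z<110),"sleeve"); rect(lt&(z>12),"basket"); rect(lt&(z>30)&(z<55),"rim")
print("desk z",np.nanmedian(z[(x>380)&(x<440)&(abs(y)<100)]))
S=np.load("side0.npy");W=S;z=W[:,:,2];x=W[:,:,0];y=W[:,:,1]
rect((y<-70)&(x>440)&(x<680)&(y>-300)&(z>110)&(z<125),"s lid");rect((y<-70)&(x>440)&(x<680)&(y>-300)&(z>135),"s knob")
rect((y>110)&(x>440)&(x<680)&(y<330)&(z>75)&(z<110),"s sleeve");rect((y>110)&(x>440)&(x<680)&(y<330)&(z>12),"s basket")
for n in(0,):
  m=(abs(y)<90)&(x>450)&(x<720)
  print("maxz bottles",np.nanmax(z[m]))
E
```

```text
lidplate 3816 [ 550.9 -180. ] [155.3  97.8] 71.04 116.0
knob 145 [ 550.7 -181. ] [23.3 22.3] 43.11 145.9
clean 793 [ 551.8 -181. ] [164.4 107. ] 70.85 105.0
sleeve 252 [564.1 206.9] [ 12.1 109.8] 15.29 91.2
basket 1470 [600.9 219.9] [158.1 219.7] 0.03 44.4
rim 720 [600.9 219.9] [158.1 219.7] 0.03 45.6
desk z 3.4387331340838614
s lid 651 [ 550.3 -178.4] [156.9  98.6] 70.8 114.5
s knob 47 [ 549.8 -177. ] [21.4 20.3] 7.05 142.1
s sleeve 147 [562.  211.3] [ 11.9 105. ] 15.76 89.1
s basket 1408 [600.4 220.1] [159.2 219.5] 0.03 40.5
maxz bottles 280.00882757763884
```

View pics/t1.png

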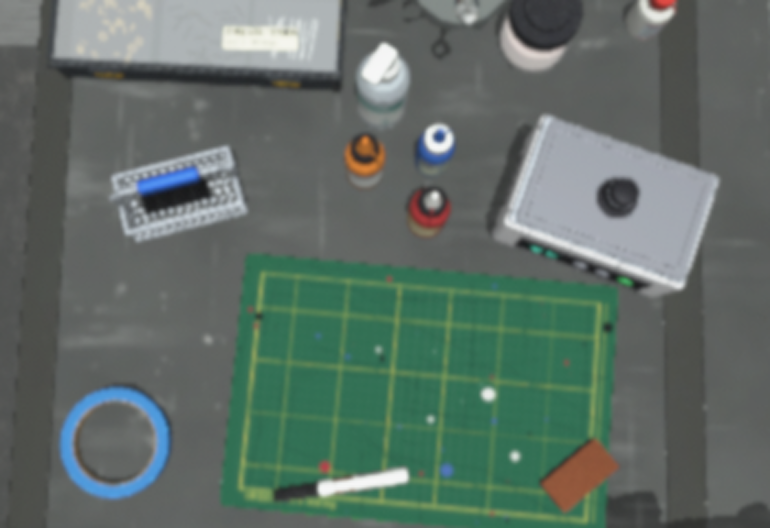

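View pics/side0.png

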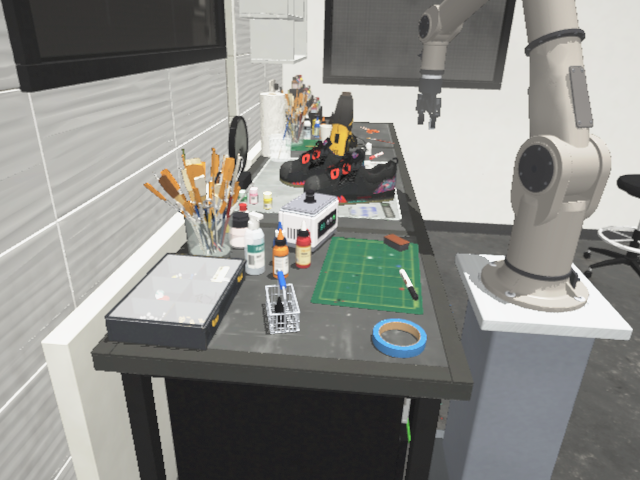

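```bash
python3 - <<'E'
from h import *
s=manip.observe(); print(s["time_s"],np.round(s["eef_pos"],1),np.round(s["tool_rot"],3).tolist(),s["gripper_width"],s["force"])
for n in("top","side"):
    W=np.load(n+"0.npy"); z=W[:,:,2];x=W[:,:,0];y=W[:,:,1]
    for zl in(100,160,220):
        m=(z>zl)&(x>450)&(x<800)&(abs(y)<330); 
        if m.any(): 
            P=W[m]; 
            for ya in range(-330,330,60):
                q=P[(P[:,1]>ya)&(P[:,1]<=ya+60)]
                if len(q): print(n,zl,ya,"minx",q[:,0].min().round(),"maxz",q[:,2].max().round())
W=np.load("top0.npy");z=W[:,:,2];x=W[:,:,0];y=W[:,:,1]
m=(y<-240)&(x>150)&(x<700); print("right side max",np.nanmax(z[m]))
m=(y>100)&(y<330)&(x>600)&(x<700)&(z>15);print("case",W[m].min(0),W[m].max(0))
E
```

```text
1.0 [ 201.3 -644.3  231.3] [[0.955, 0.298, 0.0], [0.298, -0.955, -0.0], [0.0, 0.0, -1.0]] 0.9977890334401407 [ 0.23036805  0.01126745 -0.54739266]
top 100 -330 minx 566.0 maxz 103.0
top 100 -270 minx 477.0 maxz 121.0
top 100 -210 minx 486.0 maxz 235.0
top 100 -150 minx 508.0 maxz 253.0
top 100 -90 minx 529.0 maxz 280.0
top 100 -30 minx 543.0 maxz 277.0
top 100 30 minx 589.0 maxz 240.0
top 160 -210 minx 724.0 maxz 235.0
top 160 -150 minx 727.0 maxz 253.0
top 160 -90 minx 670.0 maxz 280.0
top 160 -30 minx 692.0 maxz 277.0
top 160 30 minx 745.0 maxz 240.0
top 220 -210 minx 724.0 maxz 235.0
top 220 -150 minx 753.0 maxz 253.0
top 220 -90 minx 701.0 maxz 280.0
top 220 -30 minx 692.0 maxz 277.0
top 220 30 minx 763.0 maxz 240.0
side 100 -270 minx 477.0 maxz 117.0
side 100 -210 minx 486.0 maxz 232.0
side 100 -150 minx 506.0 maxz 250.0
side 100 -90 minx 529.0 maxz 280.0
side 100 -30 minx 543.0 maxz 274.0
side 100 30 minx 588.0 maxz 238.0
side 160 -210 minx 724.0 maxz 232.0
side 160 -150 minx 727.0 maxz 250.0
side 160 -90 minx 670.0 maxz 280.0
side 160 -30 minx 693.0 maxz 274.0
side 160 30 minx 716.0 maxz 238.0
side 220 -210 minx 724.0 maxz 232.0
side 220 -150 minx 752.0 maxz 250.0
side 220 -90 minx 701.0 maxz 280.0
side 220 -30 minx 693.0 maxz 274.0
side 220 30 minx 716.0 maxz 238.0
right side max 185.0406404404215
case [600.24451983 100.01875452  15.07654468] [699.96763003 329.97525239  57.71784306]
```

>>> {"op": "jog_arm", "data": {"commands": [[0.2,[3.5,4.6,0],[0,0,0.094]],[0.2,[7,9.3,0],[0,0,0.187]],[0.2,[10.5,13.9,0],[0,0,0.281]],[0.2,[14,18.6,0],[0,0,0.374]],[0.2,[17.5,23.2,0],[0,0,0.468]]]}}

```text
time_s: 1.62
eef_pos: [377.3, -410.8, 231.6]
tool_rot: [[0.715, 0.699, 0.001], [0.699, -0.715, -0.001], [-0.0, 0.001, -1.0]]
force: [0.9, -0.6, 1.0]
gripper_width: 0.598
grasp_force: 0.0
```

>>> {"op": "jog_arm", "data": {"commands": [[0.2,[3.5,4.6,0],[0,0,0.094]],[0.2,[7,9.3,0],[0,0,0.187]],[0.2,[10.5,13.9,0],[0,0,0.281]],[0.2,[14,18.6,-1],[0,0,0.374]],[0.2,[17.4,23.2,-3],[0,0,0.468]]]}}

```text
time_s: 2.25
eef_pos: [552.1, -179.1, 202.1]
tool_rot: [[0.323, 0.946, 0.003], [0.946, -0.323, -0.001], [-0.0, 0.003, -1.0]]
force: [0.1, -1.0, 0.3]
gripper_width: 0.598
grasp_force: 0.0
```

>>> {"op": "jog_arm", "data": {"commands": [[0.2,[-0.1,-0.1,-4],[0,0,0]],[0.2,[-0.1,-0.1,-7],[0,0,0]],[0.2,[-0.1,-0.1,-8.2],[0,0,0]],[0.2,[-0.1,-0.1,-8.2],[0,0,0]]]}}

```text
time_s: 2.75
eef_pos: [549.1, -181.4, 119.1]
tool_rot: [[0.326, 0.945, -0.001], [0.945, -0.326, 0.0], [-0.0, -0.001, -1.0]]
force: [0.9, 0.0, -0.3]
gripper_width: 0.602
grasp_force: 0.0
```

>>> {"op": "jog_arm", "data": {"commands": [[-1,[0,0,0],[0,0,0]],[-1,[0,0,0],[0,0,0]],[-1,[0,0,0],[0,0,0]],[-1,[0,0,0],[0,0,0]],[-1,[0,0,0],[0,0,0]]]}}

```text
time_s: 3.38
eef_pos: [550.4, -181.7, 121.0]
tool_rot: [[0.326, 0.945, 0.003], [0.945, -0.326, -0.001], [-0.0, 0.003, -1.0]]
force: [-0.8, -1.3, 7.0]
gripper_width: 0.259
grasp_force: 58.9
```

>>> {"op": "jog_arm", "data": {"commands": [[-1,[0,0,1],[0,0,0]],[-1,[0,0,3],[0,0,0]],[-1,[0,0,6],[0,0,0]],[-1,[0,0,8],[0,0,0]]]}}

```text
time_s: 3.88
eef_pos: [549.5, -181.3, 201.1]
tool_rot: [[0.326, 0.945, 0.001], [0.945, -0.326, -0.0], [0.0, 0.001, -1.0]]
force: [-0.3, 0.2, -1.9]
gripper_width: 0.261
grasp_force: 58.8
```

>>> {"op": "jog_arm", "data": {"commands": [[-1,[-3,2.5,0],[0,0,0.06]],[-1,[-6,6.5,0],[0,0,0.13]],[-1,[-8.5,10.5,0],[0,0,0.2]],[-1,[-10.5,14.5,0],[0,0,0.27]],[-1,[-11.5,18,0],[0,0,0.33]]]}}

```text
time_s: 4.5
eef_pos: [432.9, -0.1, 199.8]
tool_rot: [[-0.0, 1.0, 0.0], [1.0, 0.0, -0.001], [-0.001, 0.0, -1.0]]
force: [0.5, 0.7, -1.9]
gripper_width: 0.262
grasp_force: 59.1
```

```bash
cat > look.py <<'E'
import sys
from h import *
out=[]
for n in("top","side"):
    p,d,m=cap(n); np.save(n+"1.npy",cloud(d,m)); out.append(p[120:320,180:480,::-1] if n=="top" else p[150:350,190:490,::-1])
cv2.imwrite("pics/"+sys.argv[1],cv2.resize(np.vstack(out),(0,0),fx=1.5,fy=1.5,interpolation=2))
E
python3 look.py l1.png; python3 - <<'E'
import numpy as np,cv2
for n in("top","side"):
    W=np.load(n+"1.npy");z=W[:,:,2];x=W[:,:,0];y=W[:,:,1]
    def rect(m,k):
        P=W[m]
        if len(P)<20: return
        r=cv2.minAreaRect(P[:,:2].astype(np.float32)); A=np.c_[P[:,:2]-P[:,:2].mean(0),np.ones(len(P))]
        print(n,k,len(P),np.round(r[0],1),np.round(r[1],1),round(r[2],2),"plane",np.linalg.lstsq(A,P[:,2],rcond=None)[0].round(3))
    rect((y<-70)&(y>-300)&(x>440)&(x<670)&(z>95)&(z<125),"rim")
    rect((abs(y)<110)&(x>370)&(x<500)&(z>190)&(z<204),"lid")
    rect((abs(y)<110)&(x>370)&(x<500)&(z>165)&(z<204),"lidall")
E
```

```text
top rim 1711 [ 551.8 -181.1] [164.5 107. ] 70.8 plane [ 7.00000e-03 -2.00000e-03  1.07761e+02]
top lid 650 [429.5  69.9] [100.8  32.8] 18.03 plane [ 2.00000e-03 -4.30000e-02  1.94289e+02]
top lidall 651 [429.5  69.9] [100.8  32.8] 18.03 plane [ 2.00000e-03 -4.50000e-02  1.94282e+02]
side rim 700 [ 549.3 -176.2] [162.7 105.3] 70.2 plane [ 1.00000e-03 -8.00000e-03  1.04031e+02]
side lid 830 [431.8   6.1] [ 95.6 152.7] 0.57 plane [-2.00000e-03 -7.00000e-03  1.93885e+02]
side lidall 874 [431.8   6.1] [ 95.6 152.7] 0.57 plane [-4.00000e-03 -1.60000e-02  1.93518e+02]
```

View pics/l1.png

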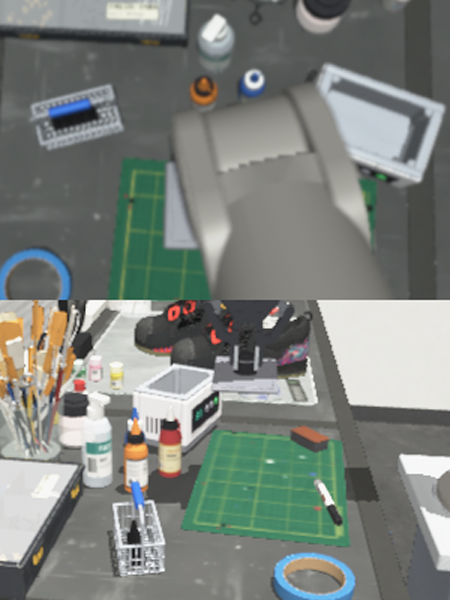

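>>> {"op": "jog_arm", "data": {"commands": [[-1,[0,0,-5],[0,0,0]],[-1,[0,0,-10],[0,0,0]],[-1,[0,0,-14.5],[0,0,0]],[-1,[0,0,-16.8],[0,0,0]],[-1,[0,0,-17.6],[0,0,0]]]}}

```text
time_s: 5.22
eef_pos: [433.8, -1.8, 22.4]
tool_rot: [[0.003, 1.0, -0.002], [1.0, -0.003, -0.0], [-0.0, -0.002, -1.0]]
force: [-0.5, -1.2, -1.3]
gripper_width: 0.26
grasp_force: 59.1
```

>>> {"op": "jog_arm", "data": {"commands": [[-1,[0,0,-0.2],[0,0,0]],[-1,[0,0,-0.4],[0,0,0]],[-1,[0,0,-0.4],[0,0,0]]]}}

```text
time_s: 5.6
eef_pos: [435.2, -1.4, 20.2]
tool_rot: [[0.002, 1.0, 0.002], [1.0, -0.002, -0.0], [-0.0, 0.002, -1.0]]
force: [-0.2, 0.3, 1.3]
gripper_width: 0.26
grasp_force: 59.4
```

>>> {"op": "jog_arm", "data": {"commands": [[-1,[0,0,-0.1],[0,0,0]],[-1,[0,0,-0.1],[0,0,0]]]}}

```text
time_s: 5.85
eef_pos: [435.3, -1.4, 20.1]
tool_rot: [[0.002, 1.0, 0.002], [1.0, -0.002, -0.001], [-0.001, 0.002, -1.0]]
force: [-5.1, -0.9, 20.0]
gripper_width: 0.26
grasp_force: 61.4
```

>>> {"op": "jog_arm", "data": {"commands": [[0.2,[0,0,0.1],[0,0,0]],[0.2,[0,0,0.1],[0,0,0]],[0.2,[0,0,0.1],[0,0,0]],[0.2,[0,0,0.6],[0,0,0]],[0.2,[0,0,3],[0,0,0]]]}}

```text
time_s: 6.48
eef_pos: [433.2, -1.2, 47.9]
tool_rot: [[0.002, 1.0, -0.003], [1.0, -0.002, 0.0], [0.0, -0.003, -1.0]]
force: [0.4, -0.2, -0.6]
gripper_width: 0.604
grasp_force: 0.0
```

>>> {"op": "jog_arm", "data": {"commands": [[0.2,[0,0,5],[0,0,0]],[0.2,[1,2,10],[0,0,0.04]],[0.2,[4,6.5,12],[0,0,0.13]],[0.2,[7,12,12],[0,0,0.22]],[0.2,[10,17,12],[0,0,0.27]]]}}

```text
time_s: 7.1
eef_pos: [535.3, 170.3, 169.1]
tool_rot: [[-0.266, 0.964, 0.001], [0.964, 0.266, 0.0], [-0.0, 0.001, -1.0]]
force: [1.3, -0.4, -0.0]
gripper_width: 0.602
grasp_force: 0.0
```

>>> {"op": "jog_arm", "data": {"commands": [[0.2,[2.9,3.7,-1],[0,0,0]],[0.2,[2.9,3.7,-4],[0,0,0]],[0.2,[2.9,3.7,-5],[0,0,0]],[0.2,[2.9,3.7,-5],[0,0,0]]]}}

```text
time_s: 7.6
eef_pos: [562.6, 204.7, 117.9]
tool_rot: [[-0.264, 0.964, -0.002], [0.964, 0.264, -0.001], [-0.001, -0.002, -1.0]]
force: [0.1, -0.2, 1.1]
gripper_width: 0.601
grasp_force: 0.0
```

```bash
python3 look.py l2.png; python3 - <<'E'
import numpy as np,cv2
for n in("top","side"):
    W=np.load(n+"1.npy");z=W[:,:,2];x=W[:,:,0];y=W[:,:,1]
    m=(abs(y)<110)&(x>370)&(x<500)&(z>8)&(z<60); P=W[m]
    if len(P)>20:
        r=cv2.minAreaRect(P[:,:2].astype(np.float32)); q=P[P[:,2]<20]; A=np.c_[q[:,:2]-q[:,:2].mean(0),np.ones(len(q))]
        print(n,np.round(r[0]),np.round(r[1]),r[2],np.linalg.lstsq(A,q[:,2],rcond=None)[0].round(3))
W=np.load("side1.npy");z=W[:,:,2];x=W[:,:,0];y=W[:,:,1]
m=(y>140)&(y<290)&(x>500)&(x<620)&(z>82)&(z<96); P=W[m]; print(cv2.minAreaRect(P[:,:2].astype(np.float32)),len(P))
E
```

```text
side [436.  -0.] [154.  96.] 89.72374725341797 [ 2.0000e-03 -5.0000e-03  1.3757e+01]
((562.4661865234375, 210.09274291992188), (12.05810260772705, 96.92182922363281), 15.30078411102295) 130
```

View pics/l2.png

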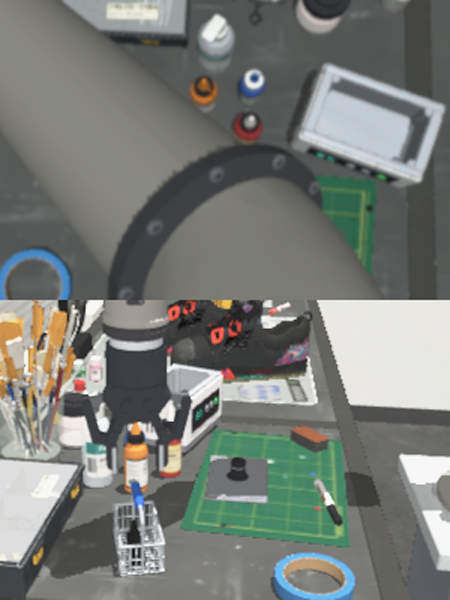

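>>> {"op": "jog_arm", "data": {"commands": [[0.2,[0.1,0.3,-2.5],[0,0,0]],[0.2,[0.1,0.3,-4.6],[0,0,0]],[0.2,[0.1,0.3,-5.2],[0,0,0]],[0.2,[0.1,0.3,-5.2],[0,0,0]]]}}

```text
time_s: 8.2
eef_pos: [564.2, 208.5, 66.2]
tool_rot: [[-0.265, 0.964, -0.0], [0.964, 0.265, -0.0], [-0.0, -0.001, -1.0]]
force: [-0.1, 0.4, -0.4]
gripper_width: 0.595
grasp_force: 0.0
```

>>> {"op": "jog_arm", "data": {"commands": [[-1,[0,0,0],[0,0,0]],[-1,[0,0,0],[0,0,0]],[-1,[0,0,0],[0,0,0]],[-1,[0,0,0],[0,0,0]],[-1,[0,0,0],[0,0,0]]]}}

```text
time_s: 8.82
eef_pos: [564.4, 208.8, 66.8]
tool_rot: [[-0.265, 0.964, 0.001], [0.964, 0.265, 0.0], [-0.0, 0.001, -1.0]]
force: [-1.3, -0.3, 6.9]
gripper_width: 0.126
grasp_force: 60.9
```

>>> {"op": "jog_arm", "data": {"commands": [[-1,[0,0,0.5],[0,0,0]],[-1,[0,0,1.5],[0,0,0]],[-1,[0,0,3.5],[0,0,0]],[-1,[0,0,6.5],[0,0,0]],[-1,[0,0,9.5],[0,0,0]]]}}

```text
time_s: 9.45
eef_pos: [564.4, 208.9, 163.4]
tool_rot: [[-0.265, 0.964, 0.001], [0.964, 0.265, 0.0], [0.0, 0.001, -1.0]]
force: [0.3, -0.7, -2.9]
gripper_width: 0.129
grasp_force: 59.8
```

>>> {"op": "jog_arm", "data": {"commands": [[-1,[0,0,3.5],[0,0,0]],[-1,[0,0,6.5],[0,0,0]],[-1,[0,0,9],[0,0,0]],[-1,[0,0,10],[0,0,0]],[-1,[0,0,10],[0,0,0]]]}}

```text
time_s: 10.07
eef_pos: [564.4, 208.8, 262.1]
tool_rot: [[-0.265, 0.964, 0.001], [0.964, 0.265, 0.0], [0.0, 0.001, -1.0]]
force: [-0.4, -0.7, -2.8]
gripper_width: 0.126
grasp_force: 59.8
```

```bash
cat > b.py <<'E'
import sys,numpy as np,cv2
from cell import manip
s=manip.observe(); c=np.array(s["eef_pos"]); print("tcp",c.round(1),np.round(s["ft_torque"],2),np.round(s["force"],1))
for n in("side","top"):
    W=np.load(n+"1.npy"); D=W-c; r=np.linalg.norm(D[:,:,:2],axis=2)
    m=(r<75)&(D[:,:,2]<-8)&(D[:,:,2]>-85); P=W[m]
    if len(P)<30: print(n,"few"); continue
    R=cv2.minAreaRect(P[:,:2].astype(np.float32)); print(n,len(P),np.round(R[0],1),np.round(R[1],1),round(R[2],1),"zmin",np.percentile(P[:,2],1).round(1))
    yv=np.array(s["tool_rot"])[:,0]  # basket long axis
    t=(P-c)@yv
    for a,b in((-58,-48),(48,58)):
        q=P[(t>a)&(t<b)]
        if len(q)>5: print("  end",a,"z lo/hi",np.percentile(q[:,2],[3,97]).round(1),len(q))
E
python3 look.py l3.png; python3 b.py
```

```text
tcp [563.8 208.3 260.4] [ 0.02 -0.   -0.06] [-0.9 -0.3 -3.1]
side 1162 [563.4 207.8] [ 58.  115.7] 15.5 zmin 194.5
  end -58 z lo/hi [197.2 239.4] 209
  end 48 z lo/hi [194.8 243.4] 401
top few
```

View pics/l3.png

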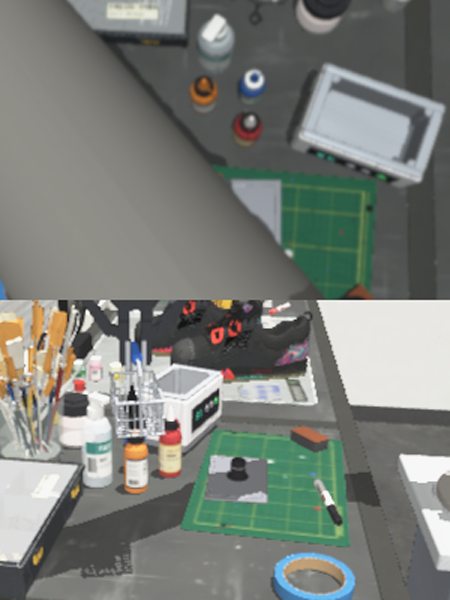

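>>> {"op": "jog_arm", "data": {"commands": [[-1,[0,-1,0],[0,0,-0.015]],[-1,[-0.2,-3.5,0],[0,0,-0.055]],[-1,[-0.4,-7,0],[0,0,-0.11]],[-1,[-0.6,-11,0],[0,0,-0.17]],[-1,[-0.7,-15,0],[0,0,-0.23]]]}}

```text
time_s: 10.8
eef_pos: [556.6, 55.2, 261.0]
tool_rot: [[-0.033, 0.999, -0.001], [0.999, 0.033, -0.001], [-0.001, -0.001, -1.0]]
force: [0.5, 0.5, -3.0]
gripper_width: 0.127
grasp_force: 59.8
```

>>> {"op": "jog_arm", "data": {"commands": [[-1,[-0.1,-4,0],[0,0,-0.06]],[-1,[-0.2,-8,0],[0,0,-0.12]],[-1,[-0.3,-12,0],[0,0,-0.18]],[-1,[-0.4,-16,0],[0,0,-0.24]],[-1,[-0.5,-19.5,0],[0,0,-0.3]]]}}

```text
time_s: 11.42
eef_pos: [551.1, -139.9, 261.1]
tool_rot: [[0.265, 0.964, -0.001], [0.964, -0.265, -0.001], [-0.001, -0.001, -1.0]]
force: [1.3, 0.1, -2.1]
gripper_width: 0.128
grasp_force: 59.8
```

>>> {"op": "jog_arm", "data": {"commands": [[-1,[0,-2.5,0],[0,0,-0.04]],[-1,[0,-3.8,0],[0,0,-0.06]],[-1,[0,-4.3,0],[0,0,-0.072]],[-1,[0,-4.3,0],[0,0,-0.072]]]}}

```text
time_s: 11.92
eef_pos: [552.5, -178.2, 261.3]
tool_rot: [[0.326, 0.945, 0.0], [0.945, -0.326, 0.001], [0.001, -0.0, -1.0]]
force: [0.1, -0.3, -3.2]
gripper_width: 0.126
grasp_force: 59.8
```

```bash
python3 look.py l4.png; python3 b.py; python3 -c "
from cell import manip;import numpy as np;print(np.round(manip.observe()['tool_rot'],3))"
```

```text
tcp [ 552.6 -177.8  261.4] [0.05 0.05 0.04] [-1.2 -0.3 -2.1]
side 692 [ 550.7 -179.1] [118.7  59.2] 70.9 zmin 195.1
  end -58 z lo/hi [197.5 248.6] 102
  end 48 z lo/hi [195.5 239.3] 168
top 1445 [ 552.3 -179. ] [112.5  58.6] 70.8 zmin 195.4
  end -58 z lo/hi [196.5 244.7] 215
  end 48 z lo/hi [196.9 245.2] 205
[[ 0.326  0.945  0.   ]
 [ 0.945 -0.326  0.001]
 [ 0.001 -0.    -1.   ]]
```

View pics/l4.png

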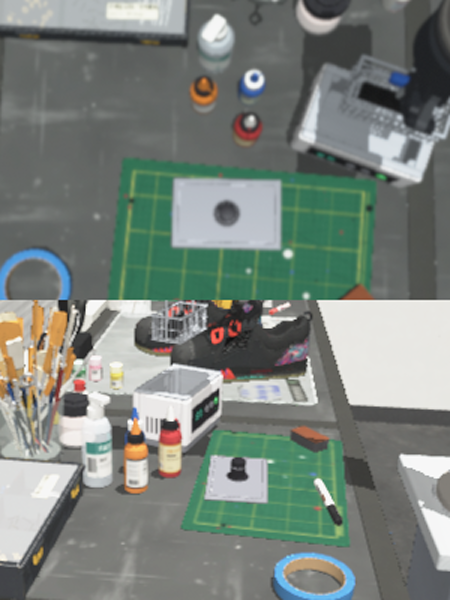

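>>> {"op": "jog_arm", "data": {"commands": [[-1,[-0.1,-0.1,-2],[0,0,0]],[-1,[-0.1,-0.1,-4.2],[0,0,0]],[-1,[-0.1,-0.1,-5.7],[0,0,0]],[-1,[-0.1,-0.1,-6.3],[0,0,0]],[-1,[-0.1,-0.1,-6.4],[0,0,0]]]}}

```text
time_s: 12.65
eef_pos: [551.5, -180.0, 197.4]
tool_rot: [[0.327, 0.945, 0.0], [0.945, -0.327, 0.0], [0.0, 0.0, -1.0]]
force: [0.3, 0.5, -1.7]
gripper_width: 0.124
grasp_force: 59.7
```

>>> {"op": "jog_arm", "data": {"commands": [[-1,[0,0,0],[0,0,0]],[-1,[0,0,0],[0,0,0]],[-1,[0,0,0],[0,0,0]],[-1,[0,0,0],[0,0,0]]]}}

```text
time_s: 13.15
eef_pos: [551.4, -180.4, 197.5]
tool_rot: [[0.328, 0.945, 0.0], [0.945, -0.328, -0.0], [0.0, 0.0, -1.0]]
force: [0.4, -0.1, -3.2]
gripper_width: 0.125
grasp_force: 59.7
```

```bash
python3 look.py l5.png; python3 b.py
```

```text
tcp [ 551.3 -180.3  197.4] [ 0.08  0.01 -0.03] [ 0.6 -0.  -2.1]
side 698 [ 549.8 -180.3] [119.5  59.3] 71.5 zmin 130.6
  end -58 z lo/hi [132.6 184.2] 108
  end 48 z lo/hi [131.  180.6] 171
top 1181 [ 551.7 -175.5] [140.3  93.2] 66.8 zmin 112.8
  end -58 z lo/hi [132.6 180.6] 183
  end 48 z lo/hi [133.1 178.5] 172
```

View pics/l5.png

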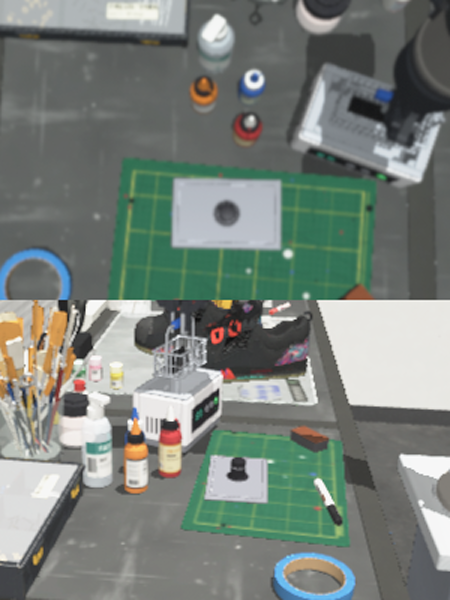

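The picture shows the basket level over the tank at about (365,110). The strip of tips is inside at (365,108), the lid lies flat on the mat at (227,213), and the bottles haven't moved.

```bash
python3 -c "
from cell import manip;print(manip.close_job())"
```

```text
the job is handed in; nothing more can be done
None
```

I handed the job in at about 13 s: the lid lies flat on the mat, knob up, and the basket is held level and still about 2 cm above the tank rim, centred to within about 2 mm and square, with the tips inside.

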